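Lean the wide adaptor plate against the counter backstop

ROBOT

A 7-joint arm with a two-finger parallel gripper is mounted at the origin on the work surface. World frame = base frame: x ahead of the robot, y to its left, z up, the work surface at z = 0. Lengths are in m, angles in rad, forces in N, time in s.
With the tool pointing down it reaches from about 0.4 to 0.85 m from the base axis. Payload 10.4 kg.
Tool frame: the origin (TCP) lies midway between the tips of the shut fingers; the grasp point (between the pads) lies 19 mm behind it; z points along the fingers, y is the direction in which the jaws open and shut (so a half turn about z gives the same grasp; the last joint's range is limited). The gripper opens to 87 mm and grips with 3 to 60 N. Pads are 19 mm wide; open, the fingers measure 117 mm over their backs; the gripper's body (75 mm by 190 mm) begins 51 mm behind the grasp point.
Start: joints at [-1.166, 0.332, -0.065, 1.46, 0.022, 1.35, -0.088], TCP at [0.259, 0.569, 0.223] pointing down, gripper open.
Joint ranges: [-2.6, 2.6], [-0.5, 2.12], [-1.47, 1.34], [0.16, 2.42], [-1.27, 4.41], [0.06, 2.06], [-2.6, 2.6]. Speed limits (rad/s): [2.22, 2.22, 2.79, 2.79, 3.14, 3.14, 3.14].

INTERFACE

Orientations are given as a unit quaternion [x, y, z, w].
In Python, from bench import r gives the robot as it stands.
- The arm moves only by the tool step_arm, never from a script. Its argument "increments" is a list of rows, each a list of 2 entries, a list of its own where there are three numbers: the shift along the tool's x, y, z in m, then the turn, a rotation vector about the tool's x, y, z in rad. A call has 1 to 5 rows; each row is the pose to reach, as a shift and turn from the pose measured when the call began, along the tool's axes at that moment; what a row does not reach only later rows make up. A row lasts 1/10 s, in which the tool goes at most 50 mm and 8.59 degrees, less where a joint would pass 70% of its speed; a pose out of reach is approached as far as the arm can. A call with a gripper value outside its range is refused whole. "hand" is the closure, from -1 (fully open) to 1 (shut), so that 0 is half open, set as the call begins (left out, the last holds). The fingers move at their own pace and stop on an object; "grip_force" is the grip in N (left out, the last holds). Time passes only in rows, so rows that repeat a pose let the fingers close. It gives the time, the measured TCP pose, the force and the opening at its end, in the units of the state.
- r.read_state(): the state, without advancing time (a new reading comes with each control period).
- r.camera(name): name is "scene" or "side" or "wrist"; returns a dict with "pixels" (400x640x3 uint8, blue, green, red), "camera_matrix" (3x3 intrinsics, pixels), "extrinsics" (4x4, takes a point from camera to world coordinates). Camera axes: x right, y up, looking along -z (the intrinsics and any distortion apply to the point x, -y, -z); pixel columns grow to the right and rows downward; lengths in m; the calibration is good to about 2 mm. A picture is of the moment at which its call begins. There is no depth.
- r.close_job(): hands the job in, once; it reports no verdict.
The state is a dict: "time": time; "joint_positions": joint angles; "joint_vel": joint speeds; "joint_torque": joint torques, N m; "ee_pos": TCP position; "eef_rot": TCP orientation; "ft_force": force on the tool from outside, world axes, zero at the start; "torque": the same for the moment, N m; "width": finger opening in m.
Only numpy, scipy, OpenCV 4.12 (cv2) and the standard library are available. Lean on these libraries where they do the work, as an engineer would, in place of code of your own. Each camera call takes 0.05 s, during which the arm holds its last target.

TASK

Take the widest of the three metal plates (the one with the single large round bore) out of the slotted rack and lean it against the low grey backstop, on the side facing away from the robot, so the fitter across the counter can see it. Its foot should stand on the counter near the middle of the backstop, the plate square to it and tipped back onto it by about 15 degrees from upright, left resting there on its own. Leave the other two plates in the rack.

Things in the scene. Friction and masses are not known exactly. Their poses are not given: they have to be found in the camera images.
- wide_plate: Aluminium plate 110 wide, 180 tall, 8 mm thick, 0.36 kg, one 56 mm bore in its centre, faces alike. Starts upright in one of three rack slots (75 mm apart, 12 wide, 30 deep, rails' tops 36 mm and slot floor 6 mm above the counter); lifts straight up, held by its thickness at the top edge. Origin: middle of its lower edge. Axes: x through its thickness, y along its width, z up the plate.
- narrow_plate: Bystander in another rack slot: aluminium plate 70 wide, 180 tall, 8 mm thick, two 30 mm bores one above the other. Origin and axes as for the wide plate. To be left alone.
- short_plate: Bystander in the remaining slot: aluminium plate 70 wide, 120 tall, 8 mm thick, two 14 mm holes. Origin and axes as for the wide plate. To be left alone.
- backstop: Fixed low wall of grey painted steel, 280 long (y), 16 thick (x), 95 mm high (z). Origin: centre of its underside, on the counter. Its free face, at x = +8 mm, looks along +x, away from the robot; flange and gussets on its -x side. A plate leant on its top edge at 15 degrees has its foot 25 mm out from the free face. A 48 mm bearing ring, 16 mm high, lies before the free face near one end.
Mind the look-alikes: they are no part of the job. What is shaped like the wide_plate but brown or orange is not meant.

How it is judged:
By the outcome, as a careful person would: the job done as asked, in the order asked, and still so for the second after the job is handed in, with the robot touching nothing.
It also fails if it takes over 35 s, if anything falls off the work surface, if the arm or the gripper's body presses on something with over 40 N, if the wrist force passes 120 N, or if a joint passes its speed limit or range.

## Working session

There is one attempt and no reset: what is moved stays moved. The work goes in short steps, Python scripts to look and compute and a tool call to move; the robot and the scene stay as the last step left them, time stands still between calls to the robot, and variables do not carry over. Pictures are saved under pics/ and viewed, and the job is handed in when it is done.

Besides the shell and the picture viewer there is one more tool, called after "Call:" as a command line: name --argument value ..., lists and objects as JSON in quotes. step_arm: Moves the arm, as the interface text tells. Its arguments: {"type":"object","properties":{"increments":{"type":"array"},"hand":{"type":"number"},"grip_force":{"type":"number"}},"required":["increments"]}

```bash
mkdir -p pics; ls; python3 - <<'E'
from bench import r
import cv2,numpy as np
print(r.read_state())
for n in ["scene","side","wrist"]:
    c=r.camera(n); cv2.imwrite(f"pics/{n}0.png",c["pixels"]); np.savez(f"pics/{n}0.npz",**c)
    print(n,c["camera_matrix"].round(1).tolist(),c["extrinsics"].round(3).tolist(),[k for k in c])
E
```

```text
pics
{'time': 0.0, 'joint_positions': array([-1.16558688,  0.33285854, -0.0646904 ,  1.46097006,  0.02161595,
        1.3498996 , -0.08849533]), 'joint_vel': array([ 5.08998078e-04,  6.67798594e-04, -1.89103977e-04,  3.41984363e-04,
        2.16561441e-04, -5.61828150e-05,  4.35002064e-04]), 'joint_torque': array([-1.38637770e-04, -6.23275423e+01,  2.45949940e-02, -3.89888656e+01,
       -6.14739326e-02,  4.00610233e-02,  1.56606311e-04]), 'ee_pos': array([0.25914954, 0.5683012 , 0.22174853]), 'eef_rot': array([ 2.12267074e-01,  9.77211426e-01, -7.11331350e-04, -1.10015360e-04]), 'ft_force': array([ 0.23319224, -0.79535283,  0.87558734]), 'torque': array([-0.03516635, -0.00681454,  0.02791791]), 'width': 0.08674802381849628}
scene [[458.1, 0.0, 312.3], [0.0, 458.1, 199.3], [0.0, 0.0, 1.0]] [[0.829, -0.452, 0.329, 0.92], [0.559, 0.681, -0.473, -0.499], [-0.01, 0.576, 0.817, 0.996], [0.0, 0.0, 0.0, 1.0]] ['pixels', 'camera_matrix', 'extrinsics']
side [[374.6, 0.0, 325.4], [0.0, 374.6, 198.9], [0.0, 0.0, 1.0]] [[0.773, 0.331, -0.542, 0.139], [-0.635, 0.409, -0.656, -0.46], [0.004, 0.851, 0.526, 0.431], [0.0, 0.0, 0.0, 1.0]] ['pixels', 'camera_matrix', 'extrinsics']
wrist [[295.5, 0.0, 316.5], [0.0, 295.5, 198.9], [0.0, 0.0, 1.0]] [[0.416, -0.866, -0.276, 0.183], [0.909, 0.396, 0.127, 0.603], [-0.001, -0.304, 0.953, 0.385], [0.0, 0.0, 0.0, 1.0]] ['pixels', 'camera_matrix', 'extrinsics']
```

View pics/scene0.png

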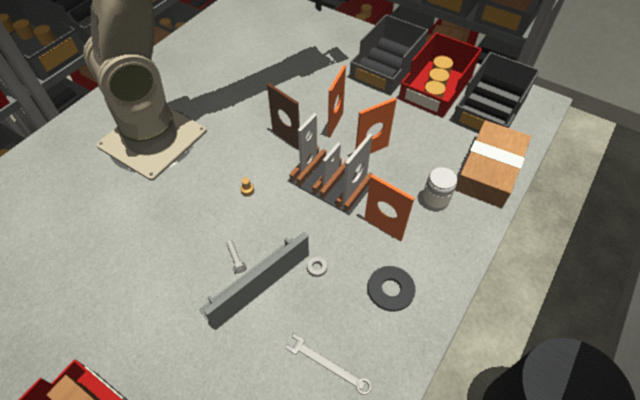

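View pics/side0.png

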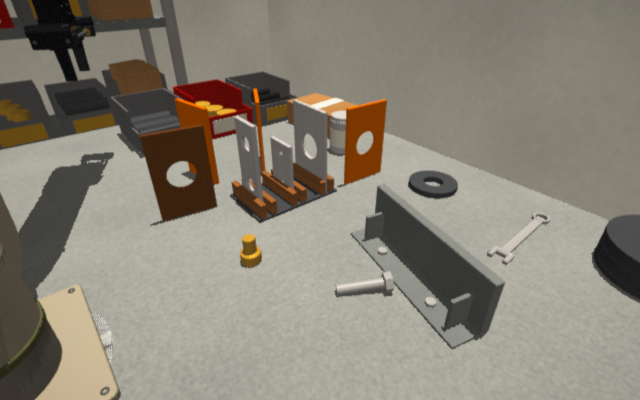

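View pics/wrist0.png

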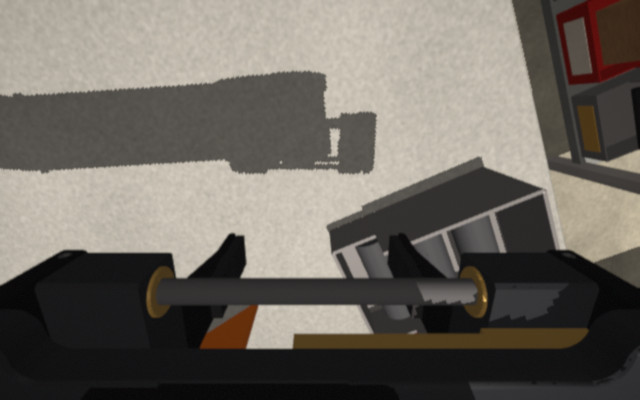

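The wide plate is at about (311,140) in the side view and (357,170) in the scene view. It is the far end of the rack, with orange and brown look-alikes around it. I'll zoom in for corners.

```bash
python3 - <<'E'
import cv2
s=cv2.imread("pics/scene0.png"); d=cv2.imread("pics/side0.png")
cv2.imwrite("pics/s_rack.png",cv2.resize(s[100:220,280:420],None,fx=5,fy=5,interpolation=cv2.INTER_CUBIC))
cv2.imwrite("pics/s_back.png",cv2.resize(s[220:335,195:335],None,fx=5,fy=5,interpolation=cv2.INTER_CUBIC))
cv2.imwrite("pics/d_rack.png",cv2.resize(d[90:225,220:350],None,fx=4,fy=4,interpolation=cv2.INTER_CUBIC))
cv2.imwrite("pics/d_back.png",cv2.resize(d[175:350,345:505],None,fx=3.4,fy=3.4,interpolation=cv2.INTER_CUBIC))
E
```

```text
(no output)
```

View pics/s_rack.png

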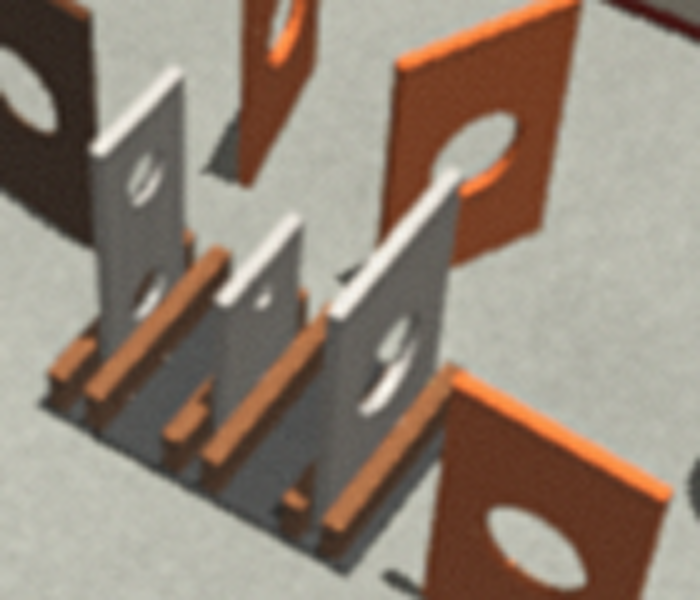

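View pics/s_back.png

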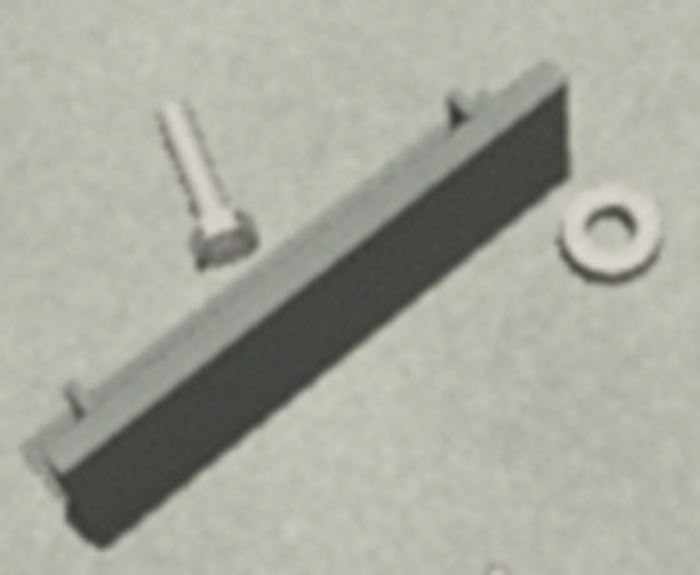

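View pics/d_rack.png

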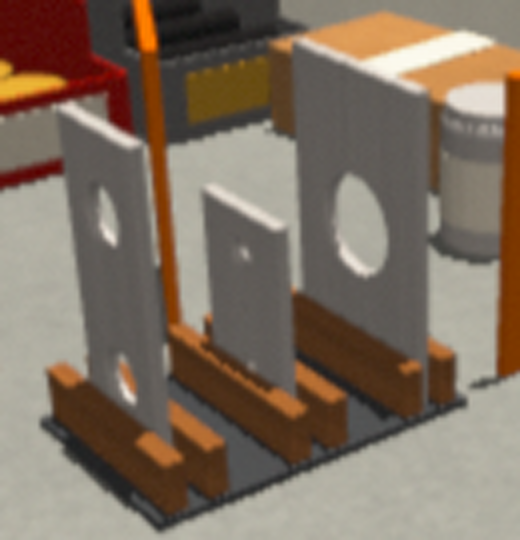

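View pics/d_back.png

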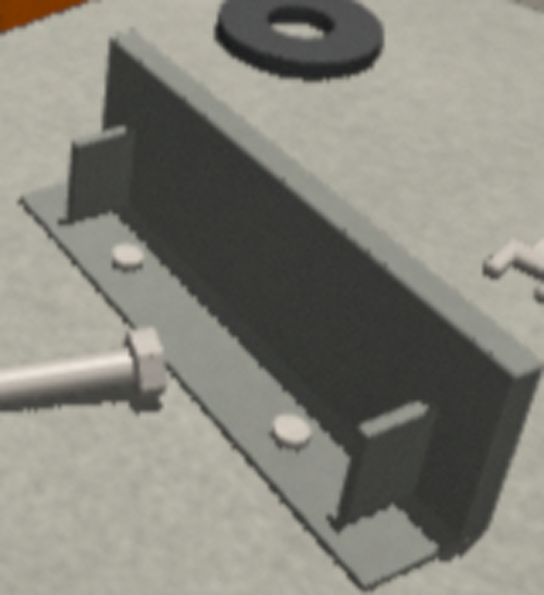

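```bash
cat > h.py <<'E'
import numpy as np
def ray(c,uv):
    K=c["camera_matrix"];E=c["extrinsics"]
    d=np.linalg.inv(K)@np.array([uv[0],uv[1],1.]); d=np.array([d[0],-d[1],-d[2]])
    return E[:3,3],E[:3,:3]@d
def onz(c,uv,z):
    o,d=ray(c,uv); return o+d*(z-o[2])/d[2]
def tri(c1,u1,c2,u2):
    o1,d1=ray(c1,u1);o2,d2=ray(c2,u2)
    t=np.linalg.lstsq(np.c_[d1,-d2],o2-o1,rcond=None)[0]
    p,q=o1+t[0]*d1,o2+t[1]*d2
    return (p+q)/2,np.linalg.norm(p-q)
def proj(c,p):
    E=c["extrinsics"];q=E[:3,:3].T@(np.asarray(p)-E[:3,3]);q=np.array([q[0],-q[1],-q[2]]);q=c["camera_matrix"]@q;return q[:2]/q[2]
E
python3 - <<'E'
from h import *
np.set_printoptions(precision=4,suppress=True)
S=np.load("pics/scene0.npz");D=np.load("pics/side0.npz")
f=lambda o,k,u:(o[0]+(u[0]+.5)/k-.5,o[1]+(u[1]+.5)/k-.5)
sr=lambda *u:f((280,100),5,u); sb=lambda *u:f((195,220),5,u)
dr=lambda *u:f((220,90),4,u); db=lambda *u:f((345,175),3.4,u)
for n,u in dict(nl=(329,312),nr=(342,322),fl=(447,168),fr=(461,178)).items(): print("plate S",n,onz(S,sr(*u),.186))
for n,u in dict(fl=(294,45),nl=(427,95),nr=(430,90),fr=(304,39)).items(): print("plate D",n,onz(D,dr(*u),.186))
for n,u in dict(front_n=(65,470),front_f=(568,83),back_n=(25,445),back_f=(550,62)).items(): print("bs S",n,onz(S,sb(*u),.095))
for n,u in dict(bn=(103,547),bf=(568,178)).items(): print("bs S",n,onz(S,sb(*u),.0))
for n,u in dict(front_n=(541,365),front_f=(130,33),back_n=(515,378),back_f=(112,38)).items(): print("bs D",n,onz(D,db(*u),.095))
for n,u in dict(nar_l=(60,107),nar_r=(140,150)).items(): print("narrow D",n,onz(D,dr(*u),.186))
for n,u in dict(nar_l=(60,107),nar_r=(140,150)).items(): print("narrow D",n,onz(D,dr(*u),.186))
for n,u in dict(nl=(94,147),fl=(170,68)).items(): print("narrow S",n,onz(S,sr(*u),.186))
for n,u in dict(nl=(220,298),fl=(295,215)).items(): print("short S",n,onz(S,sr(*u),.126))
print("ring",onz(S,sb(610,232),.016))
for n,u in dict(a=(455,375),b=(670,495)).items(): print("orange near S",n,onz(S,sr(*u),.18))
for n,u in dict(a=(395,65),b=(580,0)).items(): print("orange far S",n,onz(S,sr(*u),.18))
E
```

```text
plate S nl [0.5978 0.0989 0.186 ]
plate S nr [0.6059 0.0971 0.186 ]
plate S fl [0.5979 0.2069 0.186 ]
plate S fr [0.6068 0.2049 0.186 ]
plate D fl [0.5915 0.1986 0.186 ]
plate D nl [0.5957 0.0913 0.186 ]
plate D nr [0.6017 0.0962 0.186 ]
plate D fr [0.602 0.204 0.186]
bs S front_n [ 0.5379 -0.3341  0.095 ]
bs S front_f [ 0.6062 -0.0677  0.095 ]
bs S back_n [ 0.517  -0.3352  0.095 ]
bs S back_f [ 0.593 -0.063  0.095]
bs S bn [ 0.5356 -0.3342  0.    ]
bs S bf [ 0.6035 -0.0668  0.    ]
bs D front_n [ 0.5327 -0.3364  0.095 ]
bs D front_f [ 0.5979 -0.0685  0.095 ]
bs D back_n [ 0.519  -0.3338  0.095 ]
bs D back_f [ 0.5865 -0.0662  0.095 ]
narrow D nar_l [0.4468 0.1882 0.186 ]
narrow D nar_r [0.4476 0.1144 0.186 ]
narrow D nar_l [0.4468 0.1882 0.186 ]
narrow D nar_r [0.4476 0.1144 0.186 ]
narrow S nl [0.4482 0.1246 0.186 ]
narrow S fl [0.4488 0.1898 0.186 ]
short S nl [0.5243 0.1211 0.126 ]
short S fl [0.526  0.1883 0.126 ]
ring [ 0.6415 -0.0865  0.016 ]
orange near S a [0.6624 0.1033 0.18  ]
orange near S b [0.7734 0.0971 0.18  ]
orange far S a [0.5386 0.2589 0.18  ]
orange far S b [0.5937 0.3518 0.18  ]
```

The wide plate's top is centred near (0.600, 0.150), with its thickness along world x. The backstop's free face runs from (0.535, -0.335) to (0.602, -0.068), so it is yawed about -14°. Next I'll compute the increments to a hover above the plate.

```bash
cat >> h.py <<'E'
from scipy.spatial.transform import Rotation as Ro
def Rt(yaw,tilt):
    # tool y = plate normal n at angle yaw; tool z along plate downwards, plate top tipped toward -n by tilt
    n=np.array([np.cos(yaw),np.sin(yaw),0]);z=np.array([0,0,1.])
    u=-np.sin(tilt)*n+np.cos(tilt)*z; tz=-u; ty=np.cos(tilt)*n+np.sin(tilt)*z
    return np.c_[np.cross(ty,tz),ty,tz]
def inc(p,R):
    from bench import r
    s=r.read_state();R0=Ro.from_quat(s["eef_rot"]).as_matrix()
    print("t",round(s["time"],2),"tcp",s["ee_pos"].round(4),"w",round(s["width"],4),"F",s["ft_force"].round(2))
    d=R0.T@(np.array(p)-s["ee_pos"]);w=Ro.from_matrix(R0.T@R).as_rotvec()
    print("shift",d.round(4),"turn",w.round(4)); return d,w
E
python3 - <<'E'
from h import *
inc([.6,.15,.29],Rt(0,0))
E
```

```text
t 0.15 tcp [0.2592 0.5684 0.2219] w 0.0872 F [-0.02  0.57  0.42]
shift [-0.4837 -0.2394 -0.0678] turn [-9.000e-04  6.000e-04  1.143e+00]
```

Call:
step_arm --increments '[[[-0.03,-0.015,-0.02],[0,0,0.08]],[[-0.07,-0.035,-0.04],[0,0,0.17]],[[-0.11,-0.055,-0.06],[0,0,0.26]],[[-0.15,-0.075,-0.068],[0,0,0.36]],[[-0.19,-0.095,-0.068],[0,0,0.46]]]' --hand -0.2

```text
time: 0.65
ee_pos: [0.3939, 0.4021, 0.2916]
eef_rot: [0.431, 0.902, 0.001, 0.0]
ft_force: [0.7, -0.1, -0.5]
width: 0.0563
```

```bash
python3 - <<'E'
from h import *
inc([.6,.15,.29],Rt(0,0))
E
```

```text
t 0.65 tcp [0.3939 0.4021 0.2916] w 0.0563 F [ 0.72 -0.13 -0.54]
shift [-0.3256  0.0021  0.0016] turn [ 1.30e-03 -6.00e-04  6.79e-01]
```

Call:
step_arm --increments '[[[-0.04,0,0],[0,0,0.1]],[[-0.08,0,0],[0,0,0.2]],[[-0.12,0,0],[0,0,0.3]],[[-0.16,0,0.0],[0,0,0.4]],[[-0.2,0.001,0.001],[0,0,0.5]]]'

```text
time: 1.15
ee_pos: [0.521, 0.2455, 0.2906]
eef_rot: [0.643, 0.766, 0.001, 0.0]
ft_force: [0.4, -0.2, 0.1]
width: 0.0521
```

```bash
python3 - <<'E'
from h import *
inc([.6,.15,.29],Rt(0,0))
E
```

```text
t 1.15 tcp [0.521  0.2455 0.2906] w 0.0521 F [ 0.37 -0.17  0.09]
shift [-0.1078  0.0611  0.0006] turn [ 0.0012 -0.001   0.1749]
```

Call:
step_arm --increments '[[[-0.04,0.022,0],[0,0,0.07]],[[-0.075,0.042,0],[0,0,0.13]],[[-0.1,0.056,0],[0,0,0.17]],[[-0.108,0.061,0.0],[0,0,0.175]],[[-0.108,0.061,0.0],[0,0,0.175]]]'

```text
time: 1.65
ee_pos: [0.6003, 0.1486, 0.2901]
eef_rot: [0.708, 0.706, 0.0, 0.0]
ft_force: [-0.6, -0.0, 0.3]
width: 0.0527
```

```bash
python3 - <<'E'
from h import *
import cv2
from bench import r
inc([.6,.15,.152],Rt(0,0))
for n in ["wrist","scene"]:
    c=r.camera(n); cv2.imwrite(f"pics/{n}1.png",c["pixels"]); np.savez(f"pics/{n}1.npz",**c)
E
```

```text
t 1.65 tcp [0.6003 0.1486 0.2901] w 0.0527 F [-0.58 -0.05  0.34]
shift [ 0.0013 -0.0004  0.1381] turn [ 0.0005 -0.0003 -0.0019]
```

View pics/wrist1.png

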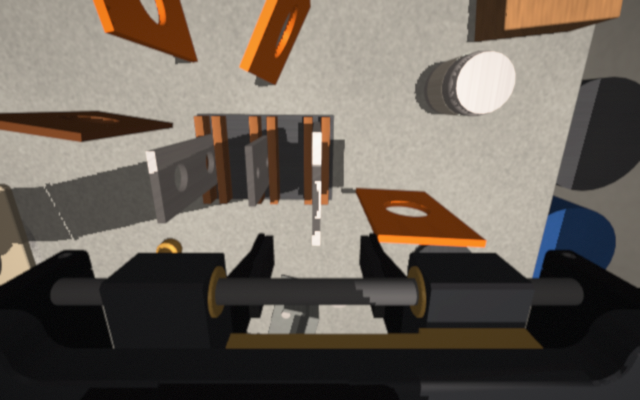

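View pics/scene1.png

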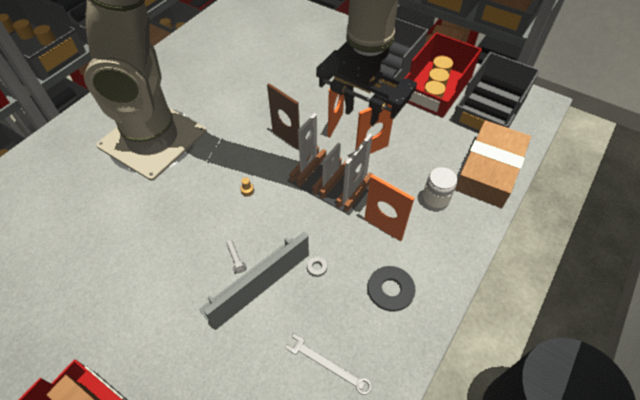

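The wrist view shows the wide plate edge-on, with its top strip at column ~317 from row ~130 to 245, midway between the fingers. I'll measure the strip precisely.

```bash
python3 - <<'E'
from h import *
import cv2
W=np.load("pics/wrist1.npz");im=W["pixels"]
for v in range(134,246,12):
    g=im[v,300:335].min(axis=1).astype(int); xs=np.where(g>165)[0]+300
    print(v, (xs.min(),xs.max()) if len(xs) else None, onz(W,(xs.mean(),v),.186).round(4) if len(xs) else None)
for v in (130,245): print(onz(W,(317,v),.186).round(4))
cv2.imwrite("pics/w1z.png",cv2.resize(im[110:260,270:360],None,fx=4,fy=4))
E
```

```text
134 (np.int64(313), np.int64(321)) [0.6012 0.2075 0.186 ]
146 (np.int64(312), np.int64(320)) [0.6003 0.197  0.186 ]
158 (np.int64(312), np.int64(320)) [0.6002 0.1862 0.186 ]
170 None None
182 (np.int64(315), np.int64(320)) [0.6015 0.1637 0.186 ]
194 (np.int64(319), np.int64(334)) [0.6079 0.152  0.186 ]
206 (np.int64(300), np.int64(334)) [0.6021 0.1401 0.186 ]
218 (np.int64(300), np.int64(334)) [0.6013 0.1278 0.186 ]
230 (np.int64(301), np.int64(334)) [0.6021 0.1152 0.186 ]
242 (np.int64(300), np.int64(334)) [0.6008 0.1023 0.186 ]
[0.6012 0.211  0.186 ]
[0.6009 0.099  0.186 ]
```

View pics/w1z.png

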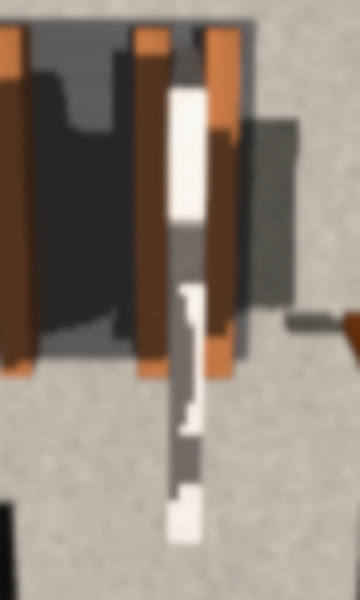

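Call:
step_arm --increments '[[[0.002,0,0.03],[0,0,0]],[[0.004,0,0.06],[0,0,0]],[[0.0045,0,0.09],[0,0,0]],[[0.0045,0,0.12],[0,0,-0.002]],[[0.0045,0,0.138],[0,0,-0.002]]]'

```text
time: 2.25
ee_pos: [0.5972, 0.1582, 0.15]
eef_rot: [0.704, 0.71, -0.0, -0.002]
ft_force: [0.4, 0.4, -0.3]
width: 0.0525
```

Call:
step_arm --increments '[[[0,0,0],[0,0,0]],[[0,0,0],[0,0,0]],[[0,0,0],[0,0,0]],[[0,0,0],[0,0,0]],[[0,0,0],[0,0,0]]]' --hand 1 --grip_force 25

```text
time: 2.75
ee_pos: [0.5976, 0.1584, 0.1509]
eef_rot: [0.704, 0.71, 0.0, -0.001]
ft_force: [-0.9, -0.7, 0.1]
width: 0.0199
```

```bash
python3 - <<'E'
from h import *
import cv2
from bench import r
inc([.6,.153,.32],Rt(0,0))
c=r.camera("side"); cv2.imwrite("pics/side2.png",c["pixels"])
E
```

```text
t 2.75 tcp [0.5976 0.1584 0.1509] w 0.0199 F [-0.91 -0.67  0.08]
shift [-0.005   0.0022 -0.1691] turn [-0.0011 -0.0024  0.0079]
```

View pics/side2.png

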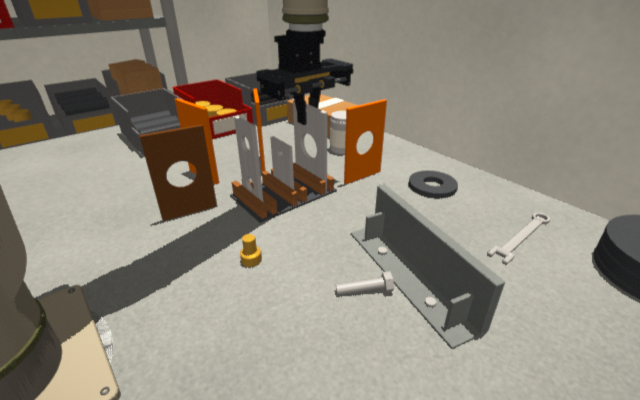

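The hand sits about 3 mm off in x and 5 mm off in y. I'll centre it before the jaws touch.

Call:
step_arm --increments '[[[-0.005,0.003,0],[0,0,0.008]],[[-0.005,0.003,0],[0,0,0.008]],[[-0.005,0.003,0],[0,0,0.008]],[[-0.005,0.003,0],[0,0,0.008]]]' --hand 1

```text
time: 3.2
ee_pos: [0.601, 0.1526, 0.151]
eef_rot: [0.707, 0.707, 0.0, -0.001]
ft_force: [0.7, -2.7, 3.5]
width: 0.0077
```

```bash
python3 - <<'E'
from h import *
inc([.6,.153,.32],Rt(0,0))
E
```

```text
t 3.2 tcp [0.601  0.1526 0.151 ] w 0.0077 F [ 0.72 -2.72  3.52]
shift [ 0.0007 -0.0011 -0.169 ] turn [-0.0008 -0.0016 -0.0009]
```

Gripped at 7.7 mm. Now I'll lift straight up.

Call:
step_arm --increments '[[[0,0,-0.01],[0,0,0]],[[0,0,-0.025],[0,0,0]],[[0,0,-0.04],[0,0,0]],[[0,0,-0.055],[0,0,0]],[[0,0,-0.055],[0,0,0]]]' --grip_force 40

```text
time: 3.7
ee_pos: [0.6023, 0.1529, 0.2092]
eef_rot: [0.707, 0.707, 0.002, 0.0]
ft_force: [0.3, -1.0, -2.4]
width: 0.0072
```

```bash
python3 - <<'E'
from h import *
import cv2
from bench import r
inc([.601,.153,.36],Rt(0,0))
c=r.camera("side"); cv2.imwrite("pics/side3.png",c["pixels"])
E
```

```text
t 3.7 tcp [0.6023 0.1529 0.2092] w 0.0072 F [ 0.28 -0.98 -2.37]
shift [ 0.0006 -0.0008 -0.1508] turn [ 0.0035 -0.0034 -0.0009]
```

View pics/side3.png

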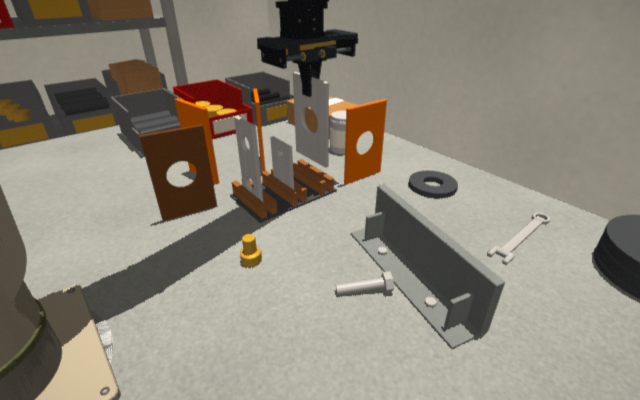

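The plate is out of the rack. Triangulating the backstop edges from the two views, and computing the carry.

```bash
python3 - <<'E'
from h import *
np.set_printoptions(precision=4,suppress=True)
S=np.load("pics/scene0.npz");D=np.load("pics/side0.npz")
f=lambda o,k,u:(o[0]+(u[0]+.5)/k-.5,o[1]+(u[1]+.5)/k-.5)
sr=lambda *u:f((280,100),5,u); sb=lambda *u:f((195,220),5,u)
dr=lambda *u:f((220,90),4,u); db=lambda *u:f((345,175),3.4,u)
for a,b in [((65,470),(541,365)),((568,83),(130,33)),((27,446),(515,378)),((548,62),(112,38))]: print(tri(S,sb(*a),D,db(*b)))
print("plate")
for a,b in [((329,312),(427,95)),((447,168),(294,45))]: print(tri(S,sr(*a),D,dr(*b)))
n=np.array([np.cos(-.246),np.sin(-.246),0]);F=np.array([.570,-.2015,0])
inc(F+n*.09+[0,0,.32],Rt(-.246,0))
E
```

```text
(array([ 0.5367, -0.3343,  0.0917]), np.float64(0.0016498896327619443))
(array([ 0.604 , -0.0644,  0.0903]), np.float64(0.0020007411063933827))
(array([ 0.5181, -0.3346,  0.0957]), np.float64(0.0010593776340680277))
(array([ 0.5911, -0.062 ,  0.0916]), np.float64(0.00024358198175594212))
plate
(array([0.5988, 0.0974, 0.1852]), np.float64(0.003937306561291426))
(array([0.5974, 0.2083, 0.1832]), np.float64(0.001728757370035352))
t 3.75 tcp [0.6017 0.1527 0.2076] w 0.0077 F [ 0.9   0.15 -3.77]
shift [-0.3758  0.0561 -0.1134] turn [ 0.0013 -0.0029  0.2452]
```

Call:
step_arm --increments '[[[0,0,-0.03],[0,0,0]],[[-0.02,0.005,-0.065],[0,0,0.01]],[[-0.05,0.008,-0.095],[0,0,0.03]],[[-0.085,0.013,-0.112],[0,0,0.06]],[[-0.12,0.018,-0.113],[0,0,0.09]]]'

```text
time: 4.25
ee_pos: [0.6202, 0.0314, 0.3226]
eef_rot: [0.739, 0.674, 0.003, 0.0]
ft_force: [0.9, -0.1, -2.8]
width: 0.0077
```

```bash
python3 - <<'E'
from h import *
n=np.array([np.cos(-.246),np.sin(-.246),0]);F=np.array([.570,-.2015,0])
inc(F+n*.09+[0,0,.32],Rt(-.246,0))
E
```

```text
t 4.25 tcp [0.6202 0.0314 0.3226] w 0.0077 F [ 0.94 -0.07 -2.84]
shift [-0.2503  0.0602  0.002 ] turn [ 0.0045 -0.0042  0.1548]
```

Call:
step_arm --increments '[[[-0.035,0.009,0],[0,0,0.025]],[[-0.07,0.018,0],[0,0,0.05]],[[-0.105,0.027,0],[0,0,0.075]],[[-0.14,0.036,0],[0,0,0.1]],[[-0.17,0.042,0],[0,0,0.12]]]'

```text
time: 4.75
ee_pos: [0.6463, -0.1438, 0.3212]
eef_rot: [0.778, 0.628, 0.002, -0.0]
ft_force: [-0.7, -0.5, -3.1]
width: 0.008
```

```bash
python3 - <<'E'
from h import *
n=np.array([np.cos(-.246),np.sin(-.246),0]);F=np.array([.570,-.2015,0])
inc(F+n*.09+[0,0,.32],Rt(-.246,0))
E
```

```text
t 4.75 tcp [ 0.6463 -0.1438  0.3212] w 0.008 F [-0.7  -0.51 -3.07]
shift [-0.0755  0.0276  0.001 ] turn [ 0.003  -0.0039  0.0329]
```

Call:
step_arm --increments '[[[-0.03,0.011,0],[0,0,0.015]],[[-0.055,0.02,0],[0,0,0.025]],[[-0.075,0.027,0],[0,0,0.033]],[[-0.075,0.027,0],[0.002,-0.003,0.033]],[[-0.075,0.027,0],[0.003,-0.004,0.033]]]'

```text
time: 5.25
ee_pos: [0.6567, -0.2228, 0.32]
eef_rot: [0.789, 0.615, -0.0, -0.001]
ft_force: [0.6, -0.1, -3.8]
width: 0.0079
```

```bash
python3 - <<'E'
from h import *
import cv2
from bench import r
n=np.array([np.cos(-.246),np.sin(-.246),0]);F=np.array([.570,-.2015,0])
inc(F+n*.09+[0,0,.32],Rt(-.246,0))
for k in ["wrist","scene","side"]:
    c=r.camera(k); cv2.imwrite(f"pics/{k}4.png",c["pixels"]); np.savez(f"pics/{k}4.npz",**c)
E
```

```text
t 5.25 tcp [ 0.6567 -0.2228  0.32  ] w 0.0079 F [ 0.61 -0.08 -3.83]
shift [-0.0005  0.0008  0.    ] turn [-0.0016 -0.     -0.0007]
```

View pics/wrist4.png

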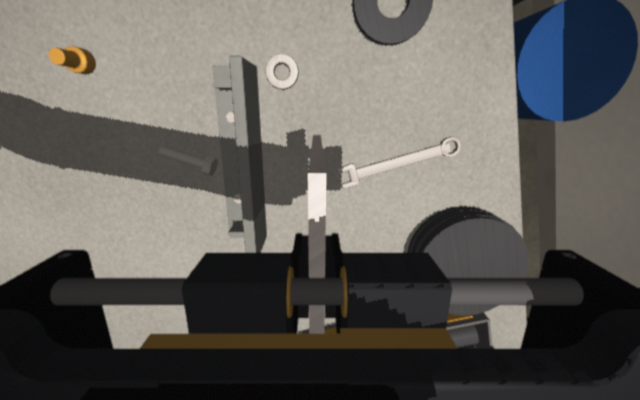

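View pics/scene4.png

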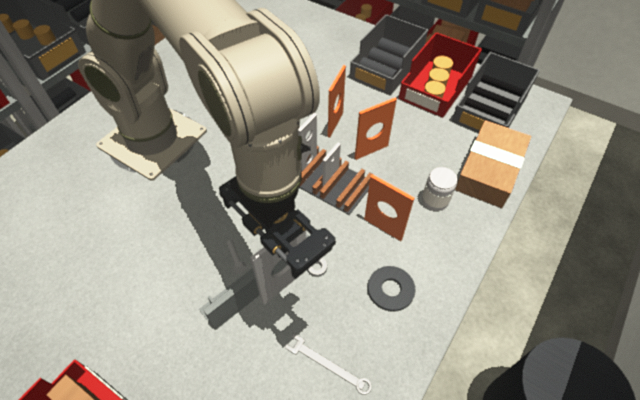

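View pics/side4.png

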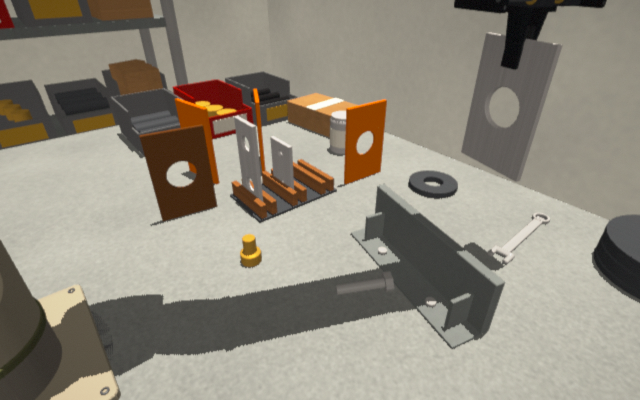

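The wrist view shows the backstop's top strip at columns ~232–250, rows 55–250, the held plate's edge at column ~317, and the wrench's jaw at (350,175). Zooming in.

```bash
python3 - <<'E'
import cv2
s=cv2.imread("pics/wrist4.png"); d=cv2.imread("pics/side4.png")
cv2.imwrite("pics/w4z.png",cv2.resize(s[40:260,200:370],None,fx=2.7,fy=2.7,interpolation=cv2.INTER_CUBIC)) 
cv2.imwrite("pics/w4a.png",cv2.resize(s[45:145,205:305],None,fx=5,fy=5,interpolation=cv2.INTER_CUBIC))
cv2.imwrite("pics/w4b.png",cv2.resize(s[165:265,215:355],None,fx=5,fy=5,interpolation=cv2.INTER_CUBIC))
cv2.imwrite("pics/d4.png",cv2.resize(d[20:190,450:570],None,fx=3.5,fy=3.5,interpolation=cv2.INTER_CUBIC))
E
```

```text
(no output)
```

View pics/w4a.png

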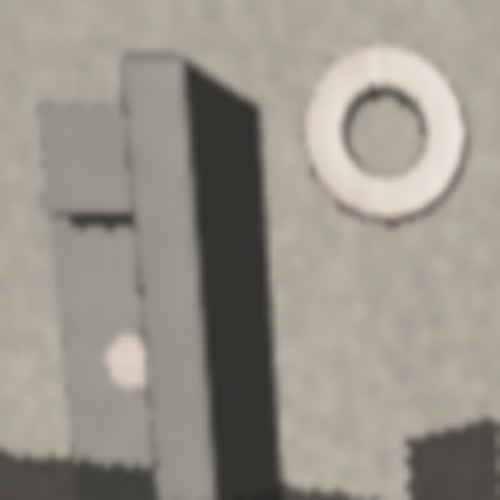

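View pics/w4b.png

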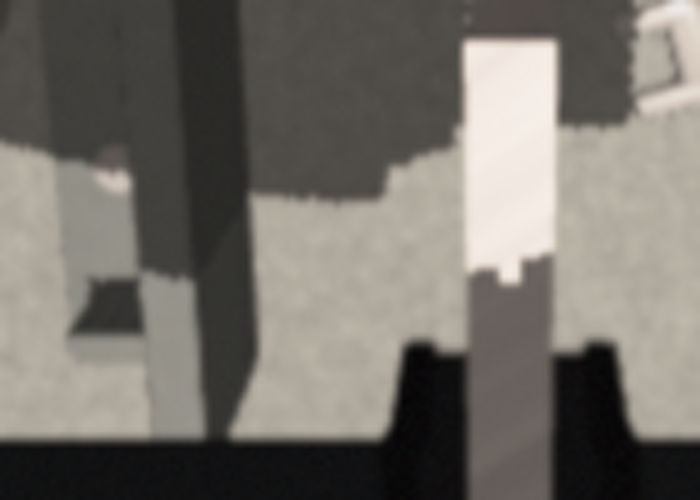

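View pics/d4.png

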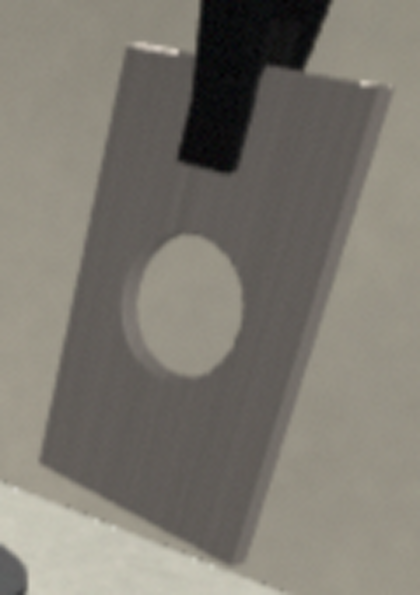

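```bash
python3 - <<'E'
from h import *
np.set_printoptions(precision=4,suppress=True)
W=np.load("pics/wrist4.npz");D=np.load("pics/side4.npz");S=np.load("pics/scene4.npz")
f=lambda o,k,u:(o[0]+(u[0]+.5)/k-.5,o[1]+(u[1]+.5)/k-.5)
a=lambda *u:f((205,45),5,u);b=lambda *u:f((215,165),5,u);d4=lambda *u:f((450,20),3.5,u)
print("front top",[onz(W,p,.095) for p in (a(187,60),a(217,500),b(178,0),b(207,437))])
print("back top",[onz(W,p,.095) for p in (a(122,57),b(150,437))])
print("bottom",[onz(W,p,0) for p in (a(261,105),a(280,490),b(243,0),b(258,350),b(230,437))])
print("ring",onz(W,a(386,132),.016))
print("wrench tip",onz(W,(342,185),.0),onz(W,(356,172),.0))
# held plate expected
T=np.array([.6567,-.2228,.32]);R=Rt(-.246,0)
n=R[:,1];y=-R[:,0]
for sg in(-1,1):
  for h in(.035,-.145):
    P=T+sg*.055*R[:,0]+np.array([0,0,h]); 
    for o in(-.004,.004): print(sg,h,o,"side",proj(D,P+n*o),"scene",proj(S,P+n*o))
for u in((128,45),(365,85),(40,462),(235,562)): print("obs",d4(*u))
print("held strip top",onz(W,b(511,40),.355))
E
```

```text
front top [array([ 0.6045, -0.0667,  0.095 ]), array([ 0.5788, -0.1677,  0.095 ]), array([ 0.5733, -0.1934,  0.095 ]), array([ 0.5413, -0.3186,  0.095 ])]
back top [array([ 0.5897, -0.0623,  0.095 ]), array([ 0.5251, -0.3145,  0.095 ])]
bottom [array([ 0.6042, -0.0654,  0.    ]), array([ 0.5753, -0.1759,  0.    ]), array([ 0.5686, -0.2113,  0.    ]), array([ 0.5361, -0.3334,  0.    ]), array([ 0.516 , -0.3639,  0.    ])]
ring [ 0.6398 -0.0838  0.016 ]
wrench tip [ 0.6873 -0.2774  0.    ] [ 0.7148 -0.2612  0.    ]
-1 0.035 -0.004 side [558.4758  45.6827] scene [248.5618 256.712 ]
-1 0.035 0.004 side [563.1295  45.1889] scene [251.6591 260.0706]
-1 -0.145 -0.004 side [516.0614 181.9742] scene [260.3227 301.6677]
-1 -0.145 0.004 side [520.1186 180.816 ] scene [262.941  304.6363]
1 0.035 -0.004 side [486.3143  32.7023] scene [301.1321 217.2827]
1 0.035 0.004 side [490.6182  32.3618] scene [304.3    220.2771]
1 -0.145 -0.004 side [460.9224 152.1802] scene [303.8668 266.5491]
1 -0.145 0.004 side [464.6846 151.3231] scene [306.5317 269.2468]
obs (486.2142857142857, 32.5)
obs (553.9285714285714, 43.92857142857143)
obs (461.07142857142856, 151.64285714285714)
obs (516.7857142857143, 180.21428571428572)
held strip top [ 0.6706 -0.1696  0.355 ]
```

The held plate matches its predicted pose, with side-view corners agreeing within ~1 px. The wrist view gives a free-face middle of (0.5705, -0.2005) and a yaw of -0.247. Next I'll compute a tilted approach 30 mm out and 60 mm up.

```bash
cat >> h.py <<'E'
YAW=-.247;TI=np.radians(15)
def tgt(out,up,tilt=TI):
    n=np.array([np.cos(YAW),np.sin(YAW),0]);z=np.array([0,0,1.]);F=np.array([.5705,-.2005,0])
    u=-np.sin(tilt)*n+np.cos(tilt)*z
    return F+n*(.0255+.0039+out)+z*(.001+up)+u*.145
def rel():
    from bench import r
    s=r.read_state();R=Ro.from_quat(s["eef_rot"]).as_matrix()
    n=np.array([np.cos(YAW),np.sin(YAW),0]);F=np.array([.5705,-.2005,0])
    for o in(-.004,.004):
        P=s["ee_pos"]+R[:,2]*.145+R[:,1]*o-F
        print("foot n",(P@n).round(4),"along",(P@[-n[1],n[0],0]).round(4),"z",P[2].round(4))
    print("tilt",np.degrees(np.arcsin(R[:,2]@n)).round(2))
E
python3 - <<'E'
from h import *
inc(tgt(.03,.06),Rt(YAW,TI)); rel()
E
```

```text
t 5.4 tcp [ 0.6571 -0.2212  0.3208] w 0.0077 F [ 0.04 -0.72 -4.41]
shift [-0.001  -0.0672  0.1197] turn [-0.2622 -0.0011  0.0027]
foot n 0.085 along 0.0012 z 0.1758
foot n 0.093 along 0.0012 z 0.1758
tilt -0.02
```

Call:
step_arm --increments '[[[0,-0.01,0.02],[-0.05,0,0]],[[0,-0.023,0.045],[-0.11,0,0]],[[-0.001,-0.037,0.07],[-0.16,0,0.001]],[[-0.001,-0.052,0.095],[-0.21,-0.001,0.002]],[[-0.001,-0.067,0.12],[-0.262,-0.001,0.0025]]]'

```text
time: 5.9
ee_pos: [0.5913, -0.2044, 0.2]
eef_rot: [0.781, 0.61, 0.081, 0.103]
ft_force: [0.2, -1.0, -3.0]
width: 0.0077
```

Call:
step_arm --increments '[[[0,0,0],[0,0,0]],[[0,0,0],[0,0,0]]]'

```text
time: 6.1
ee_pos: [0.5909, -0.203, 0.2002]
eef_rot: [0.781, 0.611, 0.082, 0.103]
ft_force: [1.3, 0.6, -2.1]
width: 0.0078
```

```bash
python3 - <<'E'
from h import *
import cv2
from bench import r
inc(tgt(.006,.012),Rt(YAW,TI)); rel()
c=r.camera("side"); cv2.imwrite("pics/side5.png",c["pixels"])
E
```

```text
t 6.1 tcp [ 0.5909 -0.203   0.2002] w 0.0078 F [ 1.28  0.56 -2.14]
shift [-0.0026 -0.034   0.0397] turn [ 0.0012 -0.0031  0.0032]
foot n 0.0542 along 0.003 z 0.0591
foot n 0.0619 along 0.0031 z 0.0612
tilt 15.07
```

View pics/side5.png

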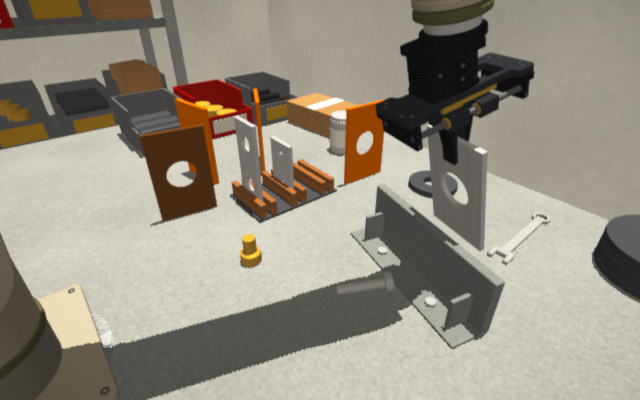

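Call:
step_arm --increments '[[[0,-0.008,0.01],[0,0,0]],[[-0.001,-0.017,0.02],[0,-0.001,0.001]],[[-0.002,-0.026,0.03],[0.001,-0.002,0.002]],[[-0.0025,-0.034,0.04],[0.001,-0.003,0.003]],[[-0.0025,-0.034,0.04],[0.001,-0.003,0.003]]]'

```text
time: 6.65
ee_pos: [0.5682, -0.2003, 0.1516]
eef_rot: [0.782, 0.609, 0.08, 0.103]
ft_force: [-0.0, 0.6, -3.2]
width: 0.0078
```

```bash
python3 - <<'E'
from h import *
import cv2
from bench import r
inc(tgt(.002,.0),Rt(YAW,TI)); rel()
for k in ["wrist","scene","side"]:
    c=r.camera(k); cv2.imwrite(f"pics/{k}6.png",c["pixels"]); np.savez(f"pics/{k}6.npz",**c)
d=cv2.imread("pics/side6.png");s=cv2.imread("pics/scene6.png")
cv2.imwrite("pics/z6.png",np.hstack([cv2.resize(d[110:310,360:520],(400,500)),cv2.resize(s[210:330,200:296],(400,500))]))
E
```

```text
t 6.65 tcp [ 0.5682 -0.2003  0.1516] w 0.0078 F [-0.03  0.58 -3.25]
shift [ 0.0004 -0.0064  0.0091] turn [-0.0011  0.0009 -0.0002]
foot n 0.0312 along -0.0005 z 0.0104
foot n 0.039 along -0.0005 z 0.0125
tilt 14.93
```

View pics/z6.png

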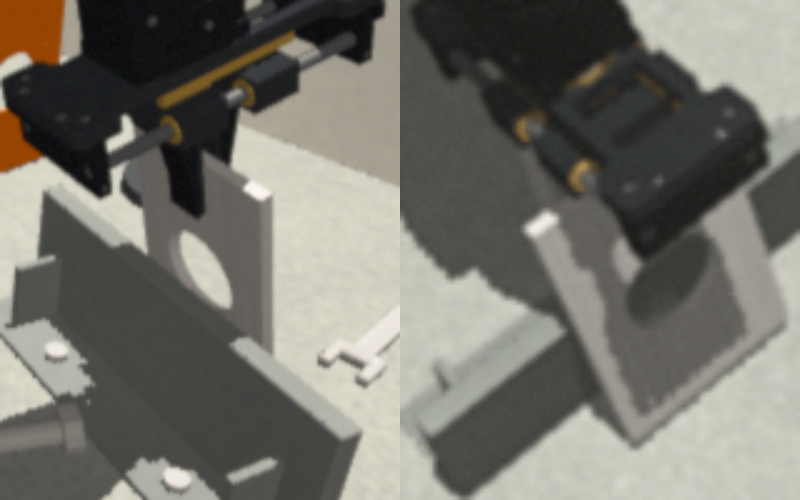

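View pics/wrist6.png

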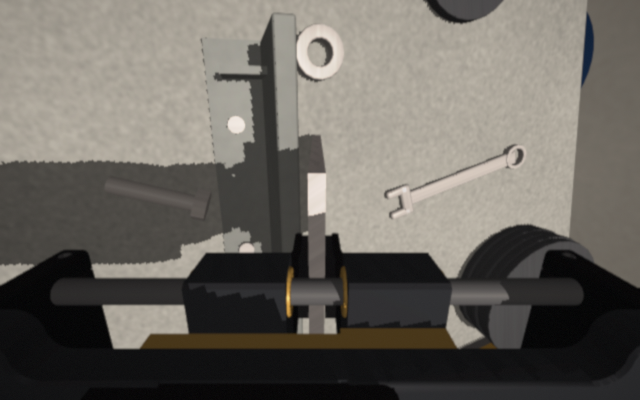

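The plate is 10 mm up, parallel to the wall and just clear of it. Lowering gently.

Call:
step_arm --increments '[[[0,-0.0025,0.003],[0,0,0]],[[0,-0.0045,0.006],[-0.001,0,0]],[[0,-0.006,0.008],[-0.001,0.001,0]],[[0,-0.006,0.008],[-0.001,0.001,0]]]'

```text
time: 7.2
ee_pos: [0.5666, -0.1998, 0.1447]
eef_rot: [0.782, 0.609, 0.082, 0.104]
ft_force: [-0.3, -0.0, -3.2]
width: 0.0076
```

```bash
python3 - <<'E'
from h import *
inc(tgt(.001,-.001),Rt(YAW,TI)); rel()
E
```

```text
t 7.2 tcp [ 0.5666 -0.1998  0.1447] w 0.0076 F [-0.34 -0.01 -3.24]
shift [ 0.0003 -0.0042  0.0036] turn [ 0.0037 -0.0004  0.0001]
foot n 0.0302 along -0.0002 z 0.0037
foot n 0.0379 along -0.0002 z 0.0058
tilt 15.21
```

Call:
step_arm --increments '[[[0,-0.0015,0.001],[0.001,0,0]],[[0,-0.003,0.002],[0.002,0,0]],[[0,-0.004,0.003],[0.003,0,0]],[[0,-0.004,0.003],[0.003,0,0]]]'

```text
time: 7.6
ee_pos: [0.5638, -0.1991, 0.141]
eef_rot: [0.782, 0.609, 0.081, 0.103]
ft_force: [-0.4, -0.3, -0.5]
width: 0.0081
```

```bash
python3 - <<'E'
from h import *
inc(tgt(.0,-.001),Rt(YAW,TI)); rel()
E
```

```text
t 7.6 tcp [ 0.5638 -0.1991  0.141 ] w 0.0081 F [-0.39 -0.33 -0.53]
shift [ 0.0003 -0.0015  0.0006] turn [ 0.0012 -0.0005  0.    ]
foot n 0.027 along -0.0002 z -0.0
foot n 0.0347 along -0.0002 z 0.002
tilt 15.07
```

Call:
step_arm --increments '[[[0,-0.001,0.0005],[0.001,0,0]],[[0,-0.0015,0.0005],[0.001,0,0]],[[0,-0.0015,0.0005],[0.001,0,0]]]'

```text
time: 7.9
ee_pos: [0.563, -0.1989, 0.1407]
eef_rot: [0.782, 0.609, 0.081, 0.103]
ft_force: [-0.3, 0.2, 3.0]
width: 0.0078
```

```bash
python3 - <<'E'
from h import *
import cv2
from bench import r
inc(tgt(.0,-.001),Rt(YAW,TI)); rel()
for k in ["wrist","scene"]:
    c=r.camera(k); cv2.imwrite(f"pics/{k}7.png",c["pixels"]); np.savez(f"pics/{k}7.npz",**c)
d=cv2.imread("pics/wrist7.png");s=cv2.imread("pics/scene7.png")
cv2.imwrite("pics/z7.png",np.hstack([cv2.resize(d[0:200,240:400],(400,500)),cv2.resize(s[210:330,200:296],(400,500))]))
E
```

```text
t 7.9 tcp [ 0.563  -0.1989  0.1407] w 0.0078 F [-0.26  0.16  2.97]
shift [ 0.0003 -0.0007  0.0005] turn [ 0.0017 -0.0006 -0.0001]
foot n 0.0263 along -0.0002 z -0.0003
foot n 0.034 along -0.0002 z 0.0018
tilt 15.1
```

View pics/z7.png

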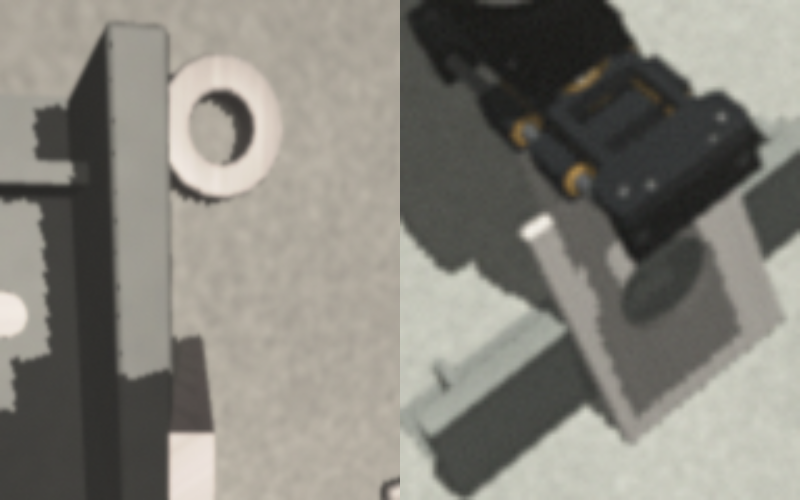

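The foot is bearing on the counter (vertical force rose about 6 N) and the plate is at the top edge of the wall, so I'm releasing it.

Call:
step_arm --increments '[[[0,0,0],[0,0,0]],[[0,0,0],[0,0,0]],[[0,0,0],[0,0,0]],[[0,0,0],[0,0,0]],[[0,0,0],[0,0,0]]]' --hand 0.3

```text
time: 8.5
ee_pos: [0.5629, -0.1989, 0.1406]
eef_rot: [0.782, 0.609, 0.081, 0.103]
ft_force: [-1.0, -0.0, -0.6]
width: 0.0294
```

```bash
python3 - <<'E'
from h import *
import cv2
from bench import r
inc(tgt(.0,-.001),Rt(YAW,TI)); rel()
for k in ["wrist","scene"]:
    c=r.camera(k); cv2.imwrite(f"pics/{k}8.png",c["pixels"]); np.savez(f"pics/{k}8.npz",**c)
d=cv2.imread("pics/wrist8.png");s=cv2.imread("pics/scene8.png")
cv2.imwrite("pics/z8.png",np.hstack([cv2.resize(d[100:340,220:412],(400,500)),cv2.resize(s[210:330,200:296],(400,500))]))
E
```

```text
t 8.5 tcp [ 0.5629 -0.1989  0.1406] w 0.0294 F [-1.05 -0.03 -0.61]
shift [ 0.0003 -0.0005  0.0004] turn [ 0.0013 -0.0006 -0.    ]
foot n 0.0261 along -0.0002 z -0.0005
foot n 0.0338 along -0.0002 z 0.0016
tilt 15.07
```

View pics/z8.png

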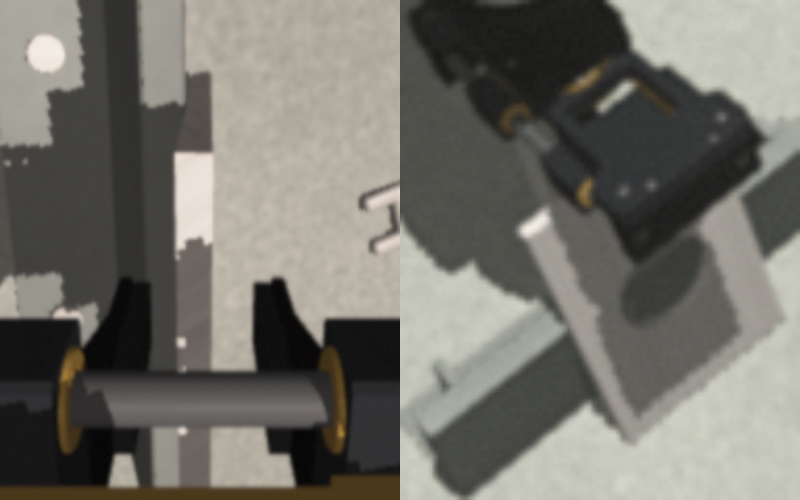

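The plate settled onto the wall and both fingers are clear of it. I'm withdrawing straight along the tool axis.

Call:
step_arm --increments '[[[0,0,-0.015],[0,0,0]],[[0,0,-0.03],[0,0,0]],[[0,0,-0.05],[0,0,0]],[[0,0,-0.075],[0,0,0]],[[0,0,-0.1],[0,0,0]]]'

```text
time: 9.1
ee_pos: [0.5372, -0.1929, 0.2396]
eef_rot: [0.782, 0.609, 0.081, 0.104]
ft_force: [1.1, -0.6, 1.2]
width: 0.0304
```

Call:
step_arm --increments '[[[0,0,-0.04],[0,0,0]],[[0.03,0,-0.08],[0,0,0]],[[0.07,0,-0.1],[0,0,0]],[[0.11,0,-0.1],[0,0,0]],[[0.15,0,-0.1],[0,0,0]]]'

```text
time: 9.6
ee_pos: [0.5487, -0.0401, 0.3393]
eef_rot: [0.782, 0.608, 0.083, 0.105]
ft_force: [0.4, -0.2, 0.7]
width: 0.0301
```

```bash
python3 - <<'E'
from h import *
import cv2
from bench import r
s=r.read_state();print(s["time"],s["ee_pos"],s["ft_force"])
for k in ["side","scene"]:
    c=r.camera(k); cv2.imwrite(f"pics/{k}9.png",c["pixels"]); np.savez(f"pics/{k}9.npz",**c)
d=cv2.imread("pics/side9.png");s=cv2.imread("pics/scene9.png")
cv2.imwrite("pics/z9.png",np.hstack([cv2.resize(d[110:310,360:520],(400,500)),cv2.resize(s[210:330,200:296],(400,500),interpolation=cv2.INTER_CUBIC)]))
E
```

```text
9.6 [ 0.54867468 -0.04006716  0.33933842] [ 0.40815401 -0.21955534  0.68821408]
```

View pics/z9.png

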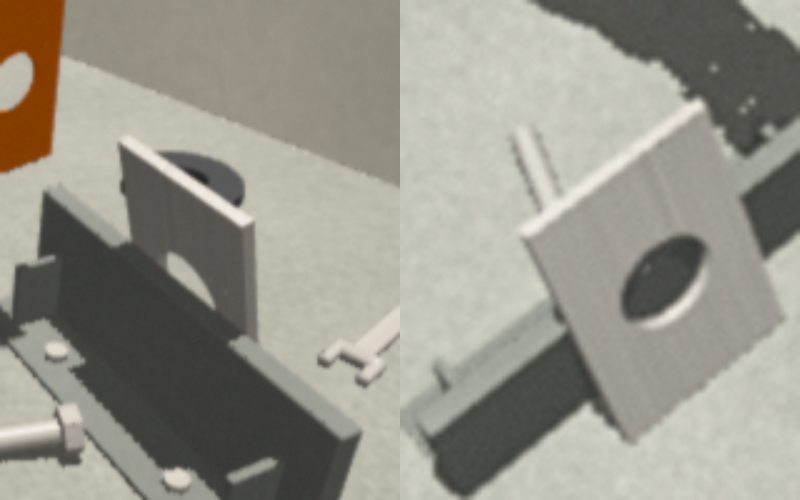

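View pics/scene9.png

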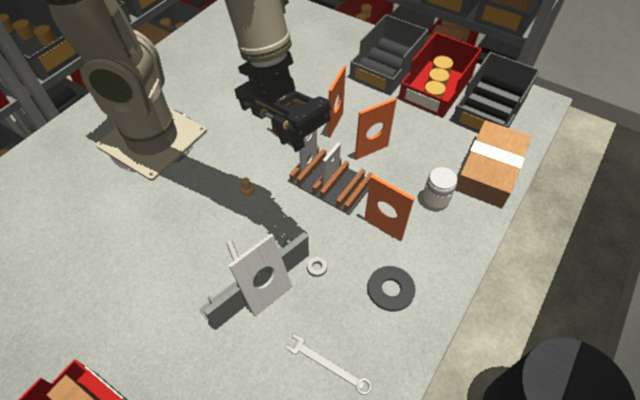

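The plate stands leaning at scene pixel (262,275), with the narrow and short plates still in the rack. Checking the angle and position numerically.

```bash
python3 - <<'E'
from h import *
np.set_printoptions(precision=4,suppress=True)
S=np.load("pics/scene9.npz");k=400/96
g=lambda u,v:(200+(u-400+.5)/k-.5,210+(v+.5)/k-.5)
obs=dict(tl=g(531,237),tr=g(704,103),br=g(784,320),bl=g(632,442))
n=np.array([np.cos(YAW),np.sin(YAW),0]);F=np.array([.5705,-.2005,0]);t=np.array([-n[1],n[0],0])
for td in(14,15,16,17):
    a=np.radians(td);R=Rt(YAW,a);u=-R[:,2];m=R[:,1];foot=F+n*.095*np.tan(a)
    print(td,{nm:(proj(S,foot+m*.008+t*s*.055+u*h)-obs[nm]).round(1) for nm,s,h in(("tl",-1,.18),("tr",1,.18),("br",1,0),("bl",-1,0))})
for q in("bl","br"):
    P=onz(S,obs[q],.002)-F; print(q,"n",P@n-.0077,"t",P@t)
# top height at intersect: top corners ray with plane heights
for q in("tl","tr"):
    P=onz(S,obs[q],.176)-F; print(q,"n",P@n,"t",P@t)
E
```

```text
14 {'tl': array([-0.8,  0.4]), 'tr': array([0.7, 0.5]), 'br': array([-0.9, -1.6]), 'bl': array([-1.6, -0.7])}
15 {'tl': array([-1.1,  0.1]), 'tr': array([0.3, 0.2]), 'br': array([-0.4, -1.1]), 'bl': array([-1.1, -0.2])}
16 {'tl': array([-1.5, -0.2]), 'tr': array([-0.1,  0. ]), 'br': array([ 0.1, -0.7]), 'bl': array([-0.6,  0.4])}
17 {'tl': array([-1.8, -0.5]), 'tr': array([-0.4, -0.2]), 'br': array([ 0.5, -0.2]), 'bl': array([-0.2,  0.9])}
bl n 0.02741741266156269 t -0.05336177002936829
br n 0.02831553442761596 t 0.053878117142868845
tl n -0.011946326694934195 t -0.05323614788838335
tr n -0.014231220211207036 t 0.054851936571879846
```

```bash
python3 - <<'E'
from bench import r
print(r.close_job())
E
```

```text
the job is handed in; nothing more can be done
None
```

The wide plate is out of the rack and leaning on the free face of the backstop by itself. I handed the job in at about 9.7 s, with the gripper withdrawn well clear.

- **Tilt:** the last scene picture fits about 15–16° from upright.
- **Position:** the foot is about 26–28 mm out from the face. It is within about 1 mm of the backstop's middle and square to it within about 1°.
- **Other plates:** the narrow and short plates are still in the rack. Nothing else appears to have moved, judging by eye from the pictures.
- **Forces:** no force reading exceeded about 5 N, though I only saw readings at the end of each move.

Two checks disagreed slightly. The scene and side cameras differed by about 5–7 mm on the backstop's x position, so I relied on the closer wrist view, which agreed with the scene camera to about 2 mm. On release the plate tipped back onto the wall by about 2 mm, which may account for any tilt above 15°.

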